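Hold the waste bin open with its press lever

ROBOT

A 6-joint arm with a two-finger parallel gripper is mounted at the origin on the work surface. World frame = base frame: x ahead of the robot, y to its left, z up, the work surface at z = 0. Lengths are in m, angles in rad, forces in N, time in s.
With the tool pointing down it reaches from about 0.275 to 0.875 m from the base axis. Payload 12.5 kg.
Tool frame: the origin (TCP) lies on the centre line of the jaws, within the pads' length; the fingertips stand r.finger_overhang ahead of it and the grasp point (between the pads) lies 3 mm ahead of it (r.finger_overhang is the distance from the TCP to the fingertips, in m); z points along the fingers, y is the direction in which the jaws open and shut (so a half turn about z gives the same grasp; the last joint's range is limited). The gripper opens to 85 mm and grips with 20 to 120 N. Pads are 22 mm wide; open, the fingers measure 114 mm over their backs; the gripper's body (76 mm by 85 mm) begins 54 mm behind the grasp point. The pads swing forward as they close: fully open they stand 13 mm farther back than shut.
Start: joints at [1.113, 0.351, 1.652, -0, 1.139, -0.085], TCP at [0.2, 0.512, 0.253] pointing down, gripper open.
Joint ranges: [-2.75, 2.75], [-0.79, 2.1], [0.01, 2.65], [-1.57, 4.71], [0.07, 3.14], [-2.87, 2.87]. Speed limits (rad/s): [2.22, 2.22, 2.79, 3.14, 3.14, 3.14].

INTERFACE

Orientations are given as a unit quaternion [x, y, z, w].
In Python, from cell import r, optics gives the robot as it stands. The module is installed in compiled form; this text tells all that it offers. Calls block until the motion is done:
- r.move_to(position, orientation): joint-space move of the TCP to a pose.
- r.move_linear(position, rot=None, vel=0.15): straight line of the TCP; rot=None keeps the orientation; vel is the mean speed in m/s.
- r.set_joints(angles): joint-space move.
- r.set_gripper(opening, squeeze=None): opening from 0.0 (shut) to 1.0 (fully open); squeeze is the grip in N (None keeps the last); returns when the fingers have stopped.
- r.sleep(seconds).
- r.inverse_kinematics(position, orientation): joint angles nearest the present ones, or None.
- optics.get_image(name): name is "scene" or "top" or "wrist"; returns a dict with "pixels" (480x640x3 uint8, red, green, blue), "depth" (480x640 float32, m along the optical axis (not along the pixel's ray), 0 where there is no reading), "fx", "fy", "cx", "cy" (pixels), "camera_from_world" (4x4, takes a point from world to camera coordinates); the wrist camera has in their place "mount" (4x4, takes a point from camera to tool coordinates, whose origin is the TCP and whose axes are the flange's). Camera axes: x right, y down, z forward; pixel columns grow to the right and rows downward; lengths in m; the calibration is good to about 2 mm. A picture is of the moment at which its call begins: read the wrist's pose just before it.
A pose or a line that the arm cannot do raises r.PlanningError and nothing moves.
- r.hand_in(): hands the job in, once; it reports no verdict.
Readings, each from a call of its own:
- r.current_t(): time.
- r.current_q(): joint angles.
- r.current_qvel(): joint speeds.
- r.current_effort(): joint torques, N m.
- r.current_tool_pos(): TCP position.
- r.current_ee_rot(): TCP orientation.
- r.current_contact_force(): force on the tool from outside, world axes, zero at the start.
- r.current_torque(): the same for the moment, N m.
- r.current_opening(): opening from 0.0 (shut) to 1.0 (fully open).
Only numpy, scipy, OpenCV 4.12 (cv2) and the standard library are available. Lean on these libraries where they do the work, as an engineer would, in place of code of your own. Each camera call takes 0.05 s, during which the arm holds its last target. There are 200 camera calls.

TASK

A colleague is coming with both hands full of used tubes: open the clinical-waste bin for them with its press lever and keep it open. With the fingers, slide the blue tube rack that was left under the lever out of the way along the bench (upright, not lifted, and never pressed by the lever), then push the lever's yellow paddle smoothly right down so that the lid rises fully without banging, and finish holding the paddle down. Do not touch the contaminated lid, and leave everything else where it stands.

Things in the scene. Friction and masses are not known exactly. Their poses are not given: they have to be found in the camera images.
- bin: Bench-top clinical-waste bin, fixed: white housing 180 deep (x) x 220 wide (y) x 135 mm high, yellow liner inside, steel lid (its top 151 mm above the bench when shut). Origin: on the bench, below the middle of its front face. Its x points from front to back (lid hinge); y to its left; z up. The lever's pivot lies at x 99, y -129, z 150 mm.
- lid: The bin's lid: a heavy steel plate (0.9 to 1.4 kg), 184 x 224 mm, hinged along the bin's back edge. Origin: below the middle of its front edge, 137 mm above the bench when shut; z is the plate's normal, upright when shut and tilted back about 0.9 rad with the lever right down. Not latched: falls shut if the lever is let go. A steel ear at its right side near the hinge lies on the lever's roller.
- press_lever (a joint): Steel press lever in an upright plane along the bin's right (-y) side. Its short end (55 mm, to the back) lifts the lid's ear with a black roller; its long end (235 mm) sticks out in front of the bin, rising, with the yellow paddle. 0 = at rest, long end up; 0.75 rad = right down at its stop. Turns about the bin's y. Pressing takes 3 to 11 N; lid and spring bring it back.
- paddle (a point): Centre of the top of the yellow ribbed paddle, 46 x 48 mm, at the end of the lever's long arm (moves with it). About 236 mm above the bench at rest, 65 mm with the lever right down; paddle and bar reach 28 mm below this point. At rest it slopes up towards the front by 0.375 rad, and as much the other way when down.
- rack: Blue tube rack full of tubes with red and orange caps, loose, 0.44 to 0.72 kg. Solid block 64 (its x) x 248 (its y, long) x 56 mm high; cap tops 90 mm above the bench. Origin: centre of its underside. It stands with its left end (+y) under the paddle and the rest to the right of the lever; its x points roughly along the bin's x. Slides on the bench.
- tip_box: White pipette-tip box with blue lid, 80 x 120 x 62 mm, loose. Origin: centre of its underside. To be left alone.
- jar: White specimen jar with red cap, 54 mm across, 70 mm tall, loose. Origin: centre of its underside. To be left alone.
- reagent: Amber reagent bottle with blue cap, 64 mm across, 130 mm tall, loose. Origin: centre of its underside. To be left alone.
- green_rack: Green tube rack with a few tubes, 64 x 152 mm, 90 mm tall, loose. Origin: centre of its underside. To be left alone.
- microplate: White 96-well plate, 86 x 128 x 14 mm, loose. Origin: centre of its underside. To be left alone.
- marker: Black marker pen lying flat, 130 mm long along its x, 14 mm thick, loose. Origin: centre of its underside. To be left alone.
- beaker: Glass beaker, 70 mm across, 85 mm tall, loose. Origin: centre of its underside. To be left alone.

How it is judged:
At the end, for the whole second after the job is handed in: The fingers hold the paddle down with more than 1.5 N, the lever within 0.07 rad of its stop and the lid raised by more than 0.8 rad; the blue rack stands upright on the bench (tilt under 0.1 rad), at rest and clear of the lever; every other thing is within 30 mm of where it stood (value of joint press_lever above 0.68 rad and angle between lid's own z axis and vertical above 0.8 rad and contact force between the fingers and press_lever above 1.5 N and contact force between rack and press_lever below 0.5 N and angle between rack's own z axis and vertical below 0.1 rad and height (world z) of rack below 0.006 m and linear speed of rack below 0.02 m/s and distance of each of tip_box, jar, reagent, green_rack, microplate, marker, beaker from where it was at the start of the episode below 0.03 m); the arm keeps its last pose, push and grip.
It fails at once if the robot touches the contaminated lid (contact force between any of the fingers, the arm and lid above 1 N).
It fails at once if the lever is pressed onto the rack of tubes (contact force between rack and press_lever above 4 N).
It fails at once if the blue rack is lifted or tipped (height (world z) of rack above 0.012 m or angle between rack's own z axis and vertical above 0.25 rad).
It fails at once if the lid is flung open or falls with a bang (faster than 3 rad/s) (angular speed of lid above 3 rad/s).
It fails at once if another thing on the bench is moved by more than 30 mm or knocked over (distance of any of tip_box, jar, reagent, green_rack, microplate, marker, beaker from where it was at the start of the episode above 0.03 m or angle between any of tip_box, jar, reagent, green_rack, microplate, marker, beaker's own z axis and vertical above 0.4 rad).
It also fails if it takes over 58 s, if anything falls off the work surface, if the arm or the gripper's body presses on something with over 40 N, if the wrist force passes 120 N, or if a joint passes its speed limit or range.

## Working session

There is one attempt and no reset: what is moved stays moved. The work goes in short steps, each a Python script; the robot and the scene stay as the last script left them, time stands still between calls to the robot, and variables do not carry over. Pictures are saved under pics/ and viewed, about 8 in all and at most 12, crops included, and the job is handed in when it is done.

```bash
mkdir -p pics; cat > h.py <<'E'
import numpy as np, cv2
from cell import r, optics
def world(im):
    d=im["depth"]; v,u=np.mgrid[:480,:640]
    p=np.stack([(u-im["cx"])/im["fx"]*d,(v-im["cy"])/im["fy"]*d,d,np.ones_like(d)],-1)
    return (p@np.linalg.inv(im["camera_from_world"]).T)[...,:3]
E
python3 - <<'E'
from h import *
for n in("scene","top"):
    im=optics.get_image(n); np.savez(n+"0.npz",**{k:v for k,v in im.items()})
    cv2.imwrite(f"pics/{n}0.png",im["pixels"][...,::-1])
    C=np.linalg.inv(im["camera_from_world"]);print(n,C[:3,3],C[:3,2],im["fx"],(im["depth"]>0).mean())
print(r.finger_overhang,r.current_t(),r.current_ee_rot())
E
```

```text
scene [0.99525425 0.69472382 0.91686219] [-0.3837413  -0.63946048 -0.66620785] 471.85567638072735 0.9962565104166666
top [ 0.32772779 -0.04106065  1.4587148 ] [ 0.16299255  0.01800561 -0.98646299] 516.8222901852567 0.99603515625
0.022 0.1 [ 1.85331389e-01  9.82675938e-01 -5.09432043e-04 -1.35436133e-04]
```

View pics/top0.png

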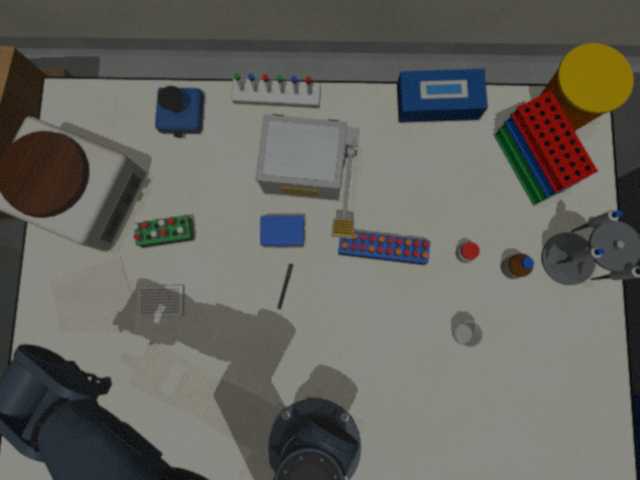

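View pics/scene0.png

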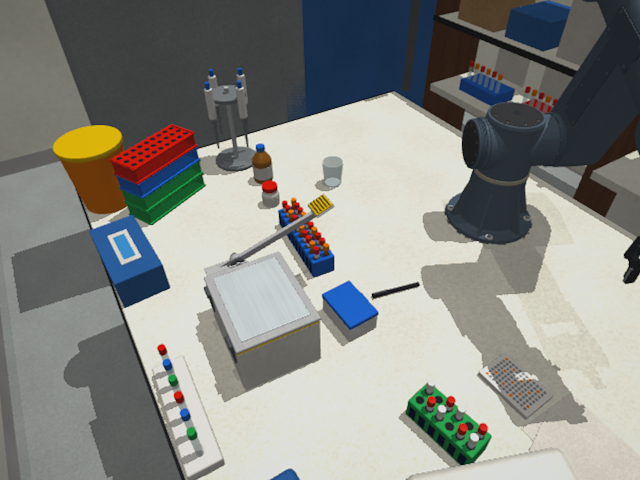

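The top view shows the rack at about (340–430, 232–262) with the paddle at (343, 228). The jar is at (470, 250), the reagent at (518, 264), the beaker at (466, 332) and the bin at (302, 155). The scene view agrees. Next I'll turn these into metric positions.

```bash
cat > m.py <<'E'
from h import *
def measure(im):
    W=world(im); hsv=cv2.cvtColor(im["pixels"],cv2.COLOR_RGB2HSV); H,S,V=[hsv[...,i].astype(int) for i in range(3)]
    roi=lambda x0,x1,y0,y1:(W[...,0]>x0)&(W[...,0]<x1)&(W[...,1]>y0)&(W[...,1]<y1)
    return W,H,S,V,roi
def desc(n,W,m):
    P=W[m]
    if len(P)<5: print(n,len(P));return
    c,s,a=cv2.minAreaRect(P[:,:2].astype(np.float32))
    print(n,len(P),"c",np.round(c,3),"size",np.round(s,3),"ang",round(a,1),"z",np.round(np.percentile(P[:,2],[2,50,98]),3),"min",P.min(0).round(3)[:2],"max",P.max(0).round(3)[:2])
E
python3 - <<'E'
from m import *
for n in("top","scene"):
    im=dict(np.load(n+"0.npz")); W,H,S,V,roi=measure(im)
    if n=="top":
        for q in((343,228),(384,248),(302,155),(470,250),(518,264),(466,332),(282,230),(285,285),(309,192),(348,180),(350,153)): print(q,W[q[1],q[0]].round(3))
    R=roi(0.3,1.1,-0.7,0.5)
    blue=(H>105)&(H<130)&(S>130)&R&(W[...,2]>.02)
    k,l,st,_=cv2.connectedComponentsWithStats(blue.astype(np.uint8))
    for i in range(1,k):
        if st[i,4]>40: desc(n+" blue",W,l==i)
    yel=(H>20)&(H<35)&(S>120)&R&(W[...,2]>.17)
    desc(n+" paddle",W,yel)
    lid=R&(abs(W[...,2]-.151)<.008)&(S<60)&roi(.6,1.1,-.1,.3); desc(n+" lid",W,lid)
E
```

```text
(343, 228) [ 0.55  -0.063  0.237]
(384, 248) [ 0.529 -0.179  0.058]
(302, 155) [0.758 0.046 0.152]
(470, 250) [ 0.526 -0.41   0.071]
(518, 264) [ 0.487 -0.525  0.105]
(466, 332) [ 0.307 -0.411  0.006]
(282, 230) [0.572 0.101 0.066]
(285, 285) [0.425 0.092 0.014]
(309, 192) [0.678 0.029 0.076]
(348, 180) [ 0.683 -0.075  0.187]
(350, 153) [ 0.763 -0.08   0.16 ]
top blue 2806 c [ 0.681 -0.264] size [0.255 0.794] ang 75.6 z [0.026 0.089 0.097] min [ 0.328 -0.459] max [ 1.043 -0.041]
top blue 1071 c [0.626 0.233] size [0.796 0.156] ang 31.5 z [0.047 0.055 0.062] min [ 0.328 -0.041] max [0.985 0.478]
top blue 670 c [ 0.54  -0.361] size [0.217 0.737] ang 50.0 z [0.1   0.107 0.123] min [ 0.328 -0.621] max [ 0.882 -0.041]
top blue 43 c [ 0.584 -0.68 ] size [0.012 0.015] ang 15.2 z [0.291 0.309 0.314] min [ 0.578 -0.689] max [ 0.59  -0.673]
top blue 1216 c [0.465 0.068] size [0.327 0.127] ang 17.3 z [0.057 0.063 0.069] min [ 0.328 -0.041] max [0.613 0.16 ]
top blue 867 c [ 0.491 -0.131] size [0.176 0.329] ang 33.2 z [0.04  0.056 0.063] min [ 0.328 -0.3  ] max [ 0.57  -0.041]
top blue 43 c [ 0.
[... 1088 characters left out ...]
 1425 c [0.574 0.106] size [0.082 0.12 ] ang 0.4 z [0.054 0.062 0.065] min [0.533 0.047] max [0.616 0.166]
scene blue 74 c [0.992 0.08 ] size [0.013 0.018] ang 11.9 z [0.102 0.116 0.12 ] min [0.985 0.071] max [0.998 0.089]
scene blue 89 c [0.997 0.201] size [0.014 0.015] ang 51.1 z [0.103 0.116 0.12 ] min [0.99  0.191] max [1.004 0.209]
scene blue 173 c [0.884 0.365] size [0.019 0.047] ang 59.5 z [0.051 0.054 0.057] min [0.867 0.359] max [0.908 0.384]
scene paddle 1464 c [ 0.747 -0.402] size [0.17  0.837] ang 37.3 z [0.203 0.216 0.243] min [ 0.532 -0.7  ] max [ 1.051 -0.035]
scene lid 7250 c [0.773 0.033] size [0.263 0.191] ang 85.3 z [0.147 0.152 0.155] min [ 0.67  -0.098] max [0.875 0.171]
```

```bash
cat > m2.py <<'E'
from m import *
def rack(im,n,y=(-.4,-.02),x=(.3,.64)):
    W,H,S,V,roi=measure(im); D=(im["depth"]>0)&roi(*x,*y)
    blue=(H>105)&(H<130)&(S>110)&D
    desc(n+" rack top",W,cv2.erode((blue&(abs(W[...,2]-.056)<.006)).astype(np.uint8),np.ones((1,1)))>0)
    desc(n+" rack all",W,blue&(W[...,2]>.005)&(W[...,2]<.1))
    caps=D&((H<16)|(H>172))&(S>150)&(W[...,2]>.075)&(W[...,2]<.1); desc(n+" caps",W,caps)
def paddle(im,n):
    W,H,S,V,roi=measure(im)
    m=(H>15)&(H<40)&(S>100)&(im["depth"]>0)&roi(.45,.64,-.12,-.02); desc(n+" paddle",W,m&(W[...,2]>.05)); 
    P=W[m&(W[...,2]>.05)]
    if len(P)>20: print("  centroid",P.mean(0).round(4),"plane",np.linalg.lstsq(np.c_[P[:,:2],np.ones(len(P))],P[:,2],rcond=None)[0].round(3))
E
python3 - <<'E'
from m2 import *
for n in("top","scene"):
    im=dict(np.load(n+"0.npz")); rack(im,n); paddle(im,n)
    W,H,S,V,roi=measure(im); D=(im["depth"]>0)
    desc("lid",W,D&(abs(W[...,2]-.151)<.004)&roi(.65,.9,-.09,.18)&(S<60))
    desc("lever",W,D&(W[...,2]>.17)&(W[...,2]<.23)&roi(.58,.8,-.13,-.02))
    for a,b in(("jar",(.47,.6,-.46,-.36)),("beaker",(.24,.4,-.47,-.34)),("reag",(.43,.56,-.6,-.47)),("tipbox",(.5,.64,.03,.19))): desc(a,W,D&roi(*b)&(W[...,2]>.02))
E
```

```text
top rack top 892 c [ 0.534 -0.179] size [0.243 0.062] ang 84.1 z [0.051 0.057 0.061] min [ 0.492 -0.3  ] max [ 0.57  -0.056]
top rack all 1005 c [ 0.533 -0.179] size [0.243 0.062] ang 84.2 z [0.039 0.056 0.062] min [ 0.491 -0.3  ] max [ 0.57  -0.056]
top caps 342 c [ 0.529 -0.23 ] size [0.326 0.042] ang 84.8 z [0.081 0.09  0.096] min [ 0.504 -0.392] max [ 0.56  -0.067]
top paddle 317 c [ 0.551 -0.063] size [0.047 0.043] ang 86.9 z [0.228 0.239 0.248] min [ 0.529 -0.085] max [ 0.573 -0.039]
  centroid [ 0.5506 -0.0627  0.2385] plane [-0.375  0.034  0.447]
lid 4284 c [0.771 0.037] size [0.248 0.187] ang 85.1 z [0.148 0.152 0.155] min [ 0.671 -0.09 ] max [0.872 0.166]
lever 230 c [ 0.675 -0.072] size [0.017 0.189] ang 88.2 z [0.17  0.194 0.218] min [ 0.58  -0.082] max [ 0.77  -0.061]
jar 374 c [ 0.525 -0.409] size [0.052 0.05 ] ang 70.5 z [0.024 0.069 0.076] min [ 0.499 -0.435] max [ 0.553 -0.384]
beaker 395 c [ 0.305 -0.4  ] size [0.068 0.068] ang 52.3 z [0.022 0.063 0.09 ] min [ 0.271 -0.434] max [ 0.339 -0.365]
reag 629 c [ 0.488 -0.539] size [0.064 0.058] ang 19.2 z [0.026 0.09  0.1
[... 713 characters left out ...]
5 0.134]
lid 6832 c [0.77  0.039] size [0.252 0.184] ang 85.3 z [0.148 0.152 0.155] min [ 0.67 -0.09] max [0.871 0.171]
lever 469 c [ 0.659 -0.069] size [0.014 0.159] ang 85.3 z [0.171 0.191 0.215] min [ 0.58 -0.08] max [ 0.739 -0.058]
jar 343 c [ 0.527 -0.407] size [0.054 0.052] ang 83.0 z [0.022 0.054 0.073] min [ 0.502 -0.435] max [ 0.554 -0.379]
beaker 499 c [ 0.304 -0.398] size [0.078 0.068] ang 69.3 z [0.023 0.063 0.086] min [ 0.267 -0.436] max [ 0.34  -0.359]
reag 563 c [ 0.494 -0.532] size [0.051 0.063] ang 54.6 z [0.023 0.076 0.13 ] min [ 0.457 -0.557] max [ 0.522 -0.504]
tipbox 1923 c [0.571 0.105] size [0.088 0.121] ang 1.4 z [0.022 0.061 0.065] min [0.527 0.044] max [0.616 0.166]
```

Both views agree. The rack centre is about (0.536, −0.177) with its long axis along (0.1, 0.995). The paddle top is (0.551, −0.063, 0.238) and the bin's x axis is about (0.996, −0.086). The jar is too close on the right, so I'll grip the rack lightly by its block and drag it towards the robot and slightly right, to about (0.42, −0.21).

```bash
cat >> h.py <<'E'
def down(deg):  # tool z down, tool y at angle deg in the plane
    f=np.radians((deg+90)/2); return np.array([np.cos(f),np.sin(f),0,0])
def st(n=""): print(n,"t",round(r.current_t(),1),"p",np.round(r.current_tool_pos(),4),"F",np.round(r.current_contact_force(),1),"open",round(r.current_opening(),2))
E
python3 - <<'E'
from h import *
g=np.array([.5335,-.202])
best=min((down(a) for a in(-5.7,174.3,354.3)),key=lambda o:(lambda q: 99 if q is None else abs(q[5]))(r.inverse_kinematics([*g,.35],o)))
print(best,r.inverse_kinematics([*g,.35],best))
p=r.current_tool_pos()
r.move_linear([p[0],p[1],.40],vel=.2)
r.move_to([.42,-.21,.38],best); st("over")
r.move_linear([*g,.30],vel=.15); st("above rack")
im=optics.get_image("wrist"); cv2.imwrite("pics/w1.png",im["pixels"][...,::-1])
E
```

```text
[0.7413905  0.67107386 0.         0.        ] [-4.43554297e-01  3.09683016e-01  1.46837356e+00 -4.44089210e-16
  1.36353607e+00 -3.44070529e-01]
over t 3.6 p [ 0.4203 -0.2096  0.38  ] F [ 0.5 -0.7 -0.6] open 1.0
above rack t 4.7 p [ 0.5333 -0.2021  0.3006] F [-0.4 -0.  -0.2] open 1.0
```

View pics/w1.png

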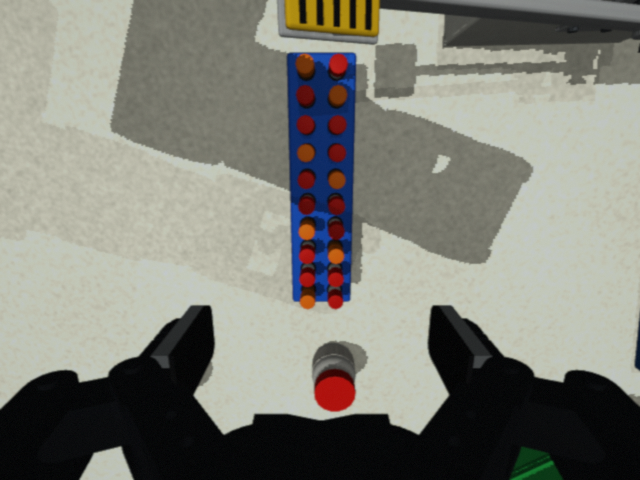

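The rack is centred between the fingers at column ~321 (fingertips at 212 and 430) and lines up with the tool. Next: descend, grip lightly and drag.

```bash
python3 - <<'E'
from m2 import *
r.move_linear([.5335,-.202,.12],vel=.12); st()
r.move_linear([.5335,-.202,.049],vel=.05); st("low")
if abs(r.current_contact_force()[2])>5: raise SystemExit
r.set_gripper(0.0,squeeze=20); st("gripped")
p=r.current_tool_pos()
r.move_linear([p[0]-.03,p[1]-.01,p[2]],vel=.04); st("drag1")
im=optics.get_image("top"); rack(im,"top")
E
```

```text
t 6.4 p [ 0.5338 -0.2021  0.1206] F [-1.  -0.6  0.3] open 1.0
low t 8.0 p [ 0.5337 -0.2021  0.0493] F [ 0.  -0.5 -0.5] open 1.0
gripped t 8.3 p [ 0.5338 -0.2021  0.0493] F [-0.1  0.4  2.7] open 0.74
drag1 t 9.2 p [ 0.5032 -0.2123  0.0493] F [-3.6 -1.9  5.8] open 0.74
top rack top 317 c [ 0.511 -0.109] size [0.082 0.061] ang 84.4 z [0.051 0.056 0.061] min [ 0.479 -0.152] max [ 0.544 -0.065]
top rack all 353 c [ 0.511 -0.109] size [0.082 0.061] ang 83.9 z [0.039 0.056 0.063] min [ 0.477 -0.152] max [ 0.544 -0.065]
top caps 103 c [ 0.506 -0.235] size [0.318 0.041] ang 87.4 z [0.082 0.09  0.096] min [ 0.49  -0.395] max [ 0.534 -0.075]
```

The rack follows flat and doesn't turn. I'll finish the drag, release it, and check.

```bash
python3 - <<'E'
from m2 import *
p=r.current_tool_pos()
r.move_linear([p[0]-.086,p[1]-.028,p[2]],vel=.06); st("drag2")
r.set_gripper(1.0); st("open")
p=r.current_tool_pos()
r.move_linear([p[0],p[1],.15],vel=.08)
r.move_linear([p[0],p[1],.36],vel=.2); st("up")
r.set_gripper(0.0); 
r.move_to([.42,-.30,.36],down(85)); st("aside")
for n in("top","scene"):
    im=optics.get_image(n); np.savez(n+"1.npz",**im); rack(im,n); paddle(im,n)
    cv2.imwrite(f"pics/{n}1.png",im["pixels"][...,::-1])
o=down(85); print([r.inverse_kinematics(q,o) for q in([.5515,-.063,.29],[.5515,-.063,.08])])
E
```

```text
drag2 t 11.0 p [ 0.4172 -0.2404  0.0493] F [-0.7 -1.7  2.6] open 0.75
open t 11.3 p [ 0.4171 -0.2402  0.0491] F [ 0.3 -0.3  0.7] open 1.0
up t 13.9 p [ 0.4168 -0.24    0.3589] F [ 0.4  0.8 -0.3] open 1.0
aside t 16.2 p [ 0.42   -0.2999  0.36  ] F [-0.6  0.   0.1] open 0.0
top rack top 736 c [ 0.419 -0.194] size [0.198 0.062] ang 84.5 z [0.051 0.057 0.061] min [ 0.384 -0.295] max [ 0.457 -0.094]
top rack all 793 c [ 0.419 -0.194] size [0.198 0.062] ang 84.5 z [0.051 0.057 0.063] min [ 0.384 -0.295] max [ 0.457 -0.094]
top caps 226 c [ 0.419 -0.192] size [0.177 0.038] ang 85.0 z [0.084 0.09  0.097] min [ 0.396 -0.282] max [ 0.445 -0.103]
top paddle 313 c [ 0.551 -0.062] size [0.046 0.043] ang 86.2 z [0.229 0.238 0.248] min [ 0.529 -0.085] max [ 0.573 -0.039]
  centroid [ 0.5509 -0.0623  0.2382] plane [-0.386  0.031  0.453]
scene rack top 299 c [ 0.426 -0.214] size [0.247 0.06 ] ang 87.0 z [0.051 0.056 0.059] min [ 0.401 -0.339] max [ 0.462 -0.09 ]
scene rack all 809 c [ 0.429 -0.215] size [0.252 0.061] ang 88.2 z [0.007 0.041 0.059] min [ 0.401 -0.341] max [ 0.463 -0.089]
scene caps 441 c [ 0.421 -0.214] size [0.231 0.042] ang 83.5 z [0.076 0.086 0.093] min [ 0.388 -0.327] max [ 0.45  -0.098]
scene paddle 287 c [ 0.552 -0.061] size [0.05  0.044] ang 85.3 z [0.225 0.236 0.244] min [ 0.528 -0.085] max [ 0.575 -0.035]
  centroid [ 0.5532 -0.0586  0.2358] plane [-0.406  0.04   0.463]
[array([-1.97609853e-01,  3.24764960e-01,  1.59420389e+00, -4.44089210e-16,
        1.22262380e+00, -1.68113972e+00]), array([-1.97609853e-01,  5.95577503e-01,  1.76364384e+00, -4.44089210e-16,
        7.82371313e-01, -1.68113972e+00])]
```

View pics/scene1.png

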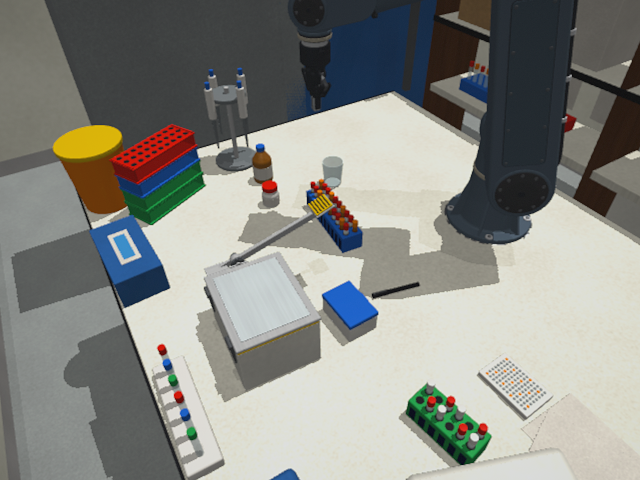

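The scene shows the rack at about (335, 215), upright and in front of the paddle (318, 206); everything else is where it was. The rack's rear edge is at x ≤ 0.463 and the paddle reaches down to x ≈ 0.51, so it is clear. Now the press, following the lever's arc.

```bash
cat > press.py <<'E'
from h import *
xb=np.array([.996,-.086]); pad=np.array([.5515,-.0625]); piv=pad+.2187*xb
def tcp(a,off=0): return [*(piv-.235*np.cos(a)*xb),.150+.235*np.sin(a)+.022+off]
E
python3 - <<'E'
from press import *
o=down(85)
r.move_to([*pad,.36],o)
r.move_linear(tcp(.375,.025),vel=.12); st("above")
for k in range(12):
    off=.02-.0025*k
    r.move_linear(tcp(.375,off),vel=.03)
    if r.current_contact_force()[2]>2: break
st(f"contact off {off:.4f}")
for a in np.linspace(.375,-.2,12)[1:]:
    r.move_linear(tcp(a,off),vel=.05)
    F=r.current_contact_force(); print(round(a,3),np.round(F,1))
    if abs(F[2])>30 or abs(F[0])>20: break
st("part way")
im=optics.get_image("scene"); cv2.imwrite("pics/s2.png",im["pixels"][...,::-1])
E
```

```text
above t 18.1 p [ 0.5518 -0.0628  0.2838] F [-0.8 -0.4 -0.3] open 0.0
contact off 0.0000 t 20.4 p [ 0.5517 -0.0625  0.2583] F [ 0.3 -1.2  3.9] open 0.0
0.323 [-0.3  0.1  7.7]
0.27 [-0.1 -0.2  7.2]
0.218 [-0.2 -0.5  8.7]
0.166 [0.5 0.3 8.4]
0.114 [ 0.7 -0.8  8. ]
0.061 [0.7 0.2 7.5]
0.009 [ 1.  -0.3  6.8]
-0.043 [ 0.2 -0.1  6.7]
-0.095 [1.3 0.2 5. ]
-0.148 [ 0.8 -1.1  3.9]
-0.2 [2.5 0.5 4. ]
part way t 24.8 p [ 0.5404 -0.0616  0.1255] F [2.5 0.5 4. ] open 0.0
```

View pics/s2.png

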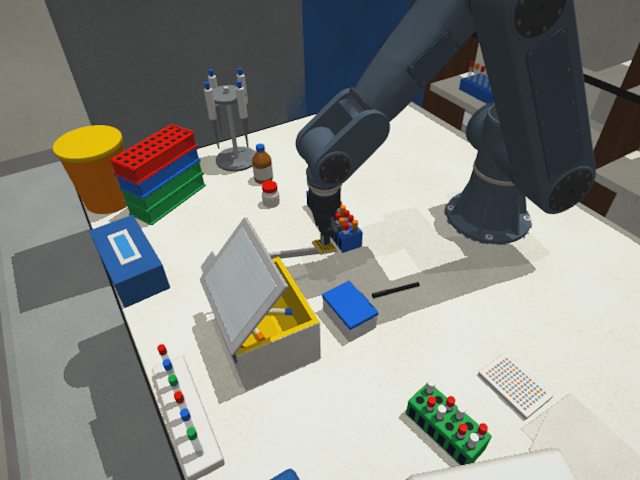

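The lid is opening smoothly (its top edge is at (245, 222)) and the finger is on the paddle at (325, 245). I'll continue until the force shows the stop.

```bash
python3 - <<'E'
from press import *
for a in list(np.linspace(-.2,-.375,6)[1:])+list(-.375-.01*np.arange(1,6)):
    r.move_linear(tcp(a,0),vel=.03)
    F=r.current_contact_force(); print(round(a,3),np.round(F,1))
    if F[2]>18: break
r.sleep(.5); st("held")
im=optics.get_image("scene"); np.savez("scene3.npz",**im); cv2.imwrite("pics/s3.png",im["pixels"][...,::-1])
im=optics.get_image("top"); np.savez("top3.npz",**im)
E
```

```text
-0.235 [ 1.8 -0.8  5.8]
-0.27 [ 1.4 -0.9  5.4]
-0.305 [ 2.5 -0.7  5.1]
-0.34 [ 1.5 -0.3  5.1]
-0.375 [-1.5 -0.1 13.9]
-0.385 [-6.4 -0.3 20.3]
held t 27.7 p [ 0.5525 -0.0626  0.0851] F [-5.4  0.6 20.1] open 0.0
```

View pics/s3.png

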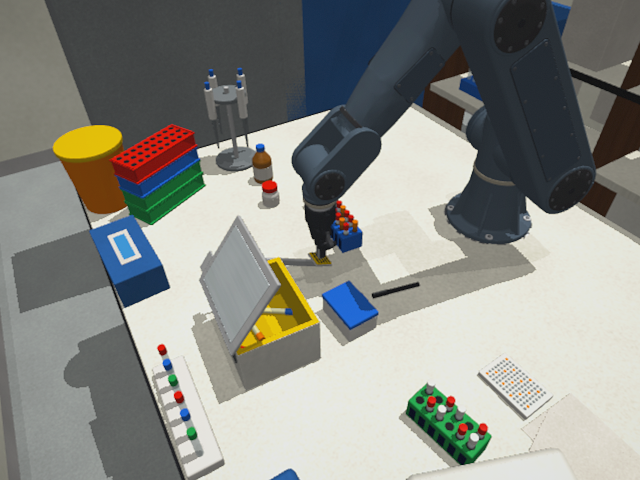

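The stop has been reached: the force rose from 5 to 20 N and holds. Before handing in I'll check the lid angle, the rack and the neighbours in numbers.

```bash
python3 - <<'E'
from m2 import *
im=dict(np.load("scene3.npz")); W,H,S,V,roi=measure(im)
P=W[270:310,225:250].reshape(-1,3); P=P[P[:,2]>.1]
n=np.linalg.svd(P-P.mean(0))[2][2]; print("lid tilt",np.arccos(abs(n[2])),len(P))
rack(im,"scene")
b=dict(np.load("scene0.npz"));W0=world(b)
paddle(im,"scene"); paddle(dict(np.load("top3.npz")),"top")
for a,q in(("jar",(.47,.6,-.46,-.36)),("beaker",(.24,.36,-.47,-.36)),("reag",(.43,.56,-.6,-.47)),("tipbox",(.5,.64,.03,.19)),("marker",(.34,.5,.04,.14))):
    z0=.008 if a=="marker" else .02
    for w,i in((W0,b),(W,im)): desc(a,w,(i["depth"]>0)&(w[...,0]>q[0])&(w[...,0]<q[1])&(w[...,1]>q[2])&(w[...,1]<q[3])&(w[...,2]>z0)&(w[...,2]<.14))
st()
E
```

```text
lid tilt 1.2131448075805547 1000
scene rack top 192 c [ 0.441 -0.119] size [0.054 0.087] ang 33.8 z [0.05  0.055 0.059] min [ 0.401 -0.168] max [ 0.463 -0.087]
scene rack all 551 c [ 0.43  -0.128] size [0.077 0.062] ang 84.1 z [0.007 0.04  0.059] min [ 0.401 -0.169] max [ 0.464 -0.087]
scene caps 222 c [ 0.426 -0.155] size [0.112 0.04 ] ang 83.0 z [0.075 0.087 0.093] min [ 0.4   -0.209] max [ 0.45  -0.098]
scene paddle 130 c [ 0.556 -0.06 ] size [0.047 0.041] ang 83.5 z [0.053 0.065 0.072] min [ 0.536 -0.085] max [ 0.577 -0.035]
  centroid [ 0.5607 -0.0527  0.0642] plane [ 0.346 -0.066 -0.133]
top paddle 0
jar 343 c [ 0.527 -0.407] size [0.054 0.052] ang 83.0 z [0.022 0.054 0.073] min [ 0.502 -0.435] max [ 0.554 -0.379]
jar 341 c [ 0.527 -0.405] size [0.052 0.051] ang 4.0 z [0.022 0.056 0.073] min [ 0.501 -0.432] max [ 0.553 -0.38 ]
beaker 498 c [ 0.304 -0.398] size [0.078 0.068] ang 69.3 z [0.023 0.063 0.085] min [ 0.267 -0.436] max [ 0.34  -0.361]
beaker 0
reag 563 c [ 0.494 -0.532] size [0.051 0.063] ang 54.6 z [0.023 0.076 0.13 ] min [ 0.457 -0.557] max [ 0.522 -0.504]
reag 562 c [ 0.492 -0.529] size [0.051 0.064] ang 73.1 z [0.023 0.076 0.131] min [ 0.459 -0.561] max [ 0.522 -0.504]
tipbox 1923 c [0.571 0.105] size [0.088 0.121] ang 1.4 z [0.022 0.061 0.065] min [0.527 0.044] max [0.616 0.166]
tipbox 1925 c [0.572 0.105] size [0.086 0.123] ang 1.1 z [0.023 0.061 0.065] min [0.529 0.044] max [0.616 0.166]
marker 190 c [0.423 0.095] size [0.013 0.129] ang 76.3 z [0.008 0.012 0.017] min [0.36  0.074] max [0.487 0.115]
marker 194 c [0.423 0.096] size [0.015 0.129] ang 76.3 z [0.008 0.012 0.017] min [0.361 0.074] max [0.487 0.114]
 t 27.8 p [ 0.5525 -0.0626  0.0851] F [-6.5  0.6 20.6] open -0.0
```

The lid tilt of 1.21 disagrees with the 0.9 I expected. The crop may have run over the lid's edge, so I'll refit it, and check the beaker in the top view because the arm hides it in the scene view.

```bash
python3 - <<'E'
from m2 import *
for n in("scene3","top3"):
    im=dict(np.load(n+".npz")); W,H,S,V,roi=measure(im)
    m=(im["depth"]>0)&roi(.72,.9,-.04,.1)&(W[...,2]>.18)&(W[...,2]<.27)&(S<60)
    P=W[m]
    for _ in range(4):
        c=P.mean(0); nn=np.linalg.svd(P-c,full_matrices=False)[2][2]; d=abs((P-c)@nn); P=P[d<=max(.003,np.percentile(d,85))]
    print(n,"lid tilt",np.arccos(abs(nn[2])).round(3),nn.round(2),len(P),d.max().round(4))
for n in("top0","top3"):
    im=dict(np.load(n+".npz")); W,H,S,V,roi=measure(im)
    desc(n+" beaker",W,(im["depth"]>0)&roi(.24,.37,-.47,-.35)&(W[...,2]>.02)&(W[...,2]<.1))
    desc(n+" green",W,(im["depth"]>0)&(H>45)&(H<85)&(S>120)&roi(.4,.7,.3,.6)&(W[...,2]>.02)&(W[...,2]<.1))
r.hand_in()
E
```

```text
scene3 lid tilt 0.919 [-0.79  0.07 -0.61] 2104 0.003
top3 lid tilt 0.921 [-0.79  0.07 -0.6 ] 700 0.0022
top0 beaker 395 c [ 0.305 -0.4  ] size [0.068 0.068] ang 52.3 z [0.022 0.063 0.09 ] min [ 0.271 -0.434] max [ 0.339 -0.365]
top0 green 506 c [0.566 0.434] size [0.061 0.148] ang 9.9 z [0.05  0.057 0.063] min [0.526 0.357] max [0.607 0.507]
top3 beaker 392 c [ 0.305 -0.4  ] size [0.068 0.068] ang 60.4 z [0.022 0.065 0.09 ] min [ 0.27  -0.436] max [ 0.339 -0.366]
top3 green 460 c [0.565 0.434] size [0.06  0.147] ang 9.7 z [0.05  0.057 0.062] min [0.525 0.357] max [0.606 0.505]
the job is handed in; nothing more can be done
```

The bin is open and the arm is holding the paddle down; I've handed the job in, with no verdict reported. I gripped the blue rack lightly and slid it flat about 120 mm, towards the robot and slightly right. Then I pressed the paddle along its arc to the stop with the closed fingers. The last measurement was at 27.8 s of the 58 s allowed.

**Final checks:**
- **Lever:** the upward force on the fingers rose from 5 to 20 N at the stop and held there. The paddle top is 64 mm above the bench, close to the 65 mm expected.
- **Lid:** it is raised 0.92 rad in both camera views. A first rough fit gave 1.21 rad; the crop was probably off, and a cleaner fit replaced it.
- **Rack:** its top is about 55 mm above the bench and its rear edge is at x ≤ 0.464, so it stands flat. The paddle comes no nearer than about x = 0.51 by calculation. At the end the arm hid part of the rack.
- **Other things:** the jar, reagent bottle, tip box, marker, beaker and green rack are all within about 4 mm of where they started. I only checked the microplate by eye; it looked unmoved.

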